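Set up the double boiler and hold the strainer over it for the lemon

ROBOT

A 6-joint arm with a two-finger parallel gripper is mounted at the origin on a cart in front of the work surface, level with it; the furniture and walls round the work are solid. World frame = base frame: x ahead of the robot, y to its left, z up, the work surface at z = 0. Lengths are in mm, angles in rad, forces in N, time in s.
With the tool pointing down it reaches from about 275 to 850 mm from the base axis. Payload 19 kg.
Tool frame: the origin (TCP) lies at the very end of the fingers, on their centre line; the grasp point (between the pads) lies 19 mm behind it; z points along the fingers, y is the line along which they close (so a half turn about z gives the same grasp; the last joint's range is limited). The gripper opens to 85 mm and grips with 20 to 120 N. Pads are 22 mm wide; open, the fingers measure 114 mm over their backs; the gripper's body (76 mm by 85 mm) begins 54 mm behind the grasp point. The pads swing forward as they close: fully open they stand 13 mm farther back than shut.
Start: joints at [1.044, 0.15, 1.437, -0, 1.554, -0.134], TCP at [220.098, 531.175, 231.267] pointing down, gripper open.
Joint ranges: [-2.8, 2.8], [-0.68, 2.1], [0.12, 2.68], [-1.39, 4.53], [0.16, 2.79], [-2.81, 2.81]. Speed limits (rad/s): [1.89, 1.89, 2.22, 3.01, 3.01, 3.01].

INTERFACE

Orientations are given as a rotation vector (axis times angle).
In Python, from plant import r gives the robot as it stands.
- The arm moves only by the shell command python3 -m inch 'ROWS' [FORCE]. ROWS is JSON, one flat list of numbers, 7 for each row, row after row: the shift along the tool's x, y, z in units of 0.1 m (1.0 is 0.1 m), then the turn, a rotation vector about the tool's x, y, z in units of pi/2 rad (1.0 is pi/2 rad), then the opening, from -1 (shut) to 1 (fully open). In form: [tx, ty, tz, ax, ay, az, gripper, tx, ty, tz, ax, ay, az, gripper, ...]. A call has 1 to 8 rows; each row shifts and turns the commanded pose from where the row before left it, along the tool's axes as they then stand; what a row does not reach is not made up. A row lasts 1/8 s, in which the tool goes at most 62.5 mm and 10.7 degrees, less where a joint would pass 70% of its speed; a pose out of reach is approached as far as the arm can. A call with a number of a shift or a turn outside -1 to 1 is refused whole. A call with a gripper value outside its range is refused whole. The fingers move at their own pace and stop on an object; FORCE is the grip in N (left out, the last holds). Time passes only in rows, so rows that do not move let the fingers close. It gives the time, the measured TCP pose, the force, the opening and the grip force at its end, in the units of the state.
- r.sense(): the state, without advancing time (a new reading comes with each control period).
- r.grab_frame(name): name is "scene" or "top" or "wrist"; returns a dict with "image" (384x512x3 uint8, red, green, blue), "camera_matrix" (3x3 intrinsics, pixels), "extrinsics" (4x4, takes a point from camera to world coordinates). Camera axes: x right, y down, z forward; pixel columns grow to the right and rows downward; lengths in mm; the calibration is good to about 2 mm. A picture is of the moment at which its call begins. There is no depth.
- r.sign_off(): hands the job in; it is judged then, once.
The state is a dict: "clock": time; "joint_positions": joint angles; "qd": joint speeds; "effort": joint torques, N m; "ee_pos": TCP position; "orientation": TCP orientation; "contact_force": force on the tool from outside, world axes, zero at the start; "moment": the same for the moment, N m; "gripper_width": finger opening in mm; "grasp_force": force on a finger pad.
Only numpy, scipy, OpenCV 4.12 (cv2) and the standard library are available. Lean on these libraries where they do the work, as an engineer would, in place of code of your own. Each camera call takes 0.05 s, during which the arm holds its last target. There are 200 camera calls.

TASK

I am about to make lemon curd: seat the double-boiler insert squarely in the saucepan so that its step rests all round on the pan's rim, and let go of it. Then lift the little strainer out of its drip bowl, higher than the jars, carry it over them and hold it level and centred above the insert's mouth, its underside about 2 cm above the insert's rim and touching nothing, so that I can squeeze the lemon through it; finish still holding it there, at rest. Leave the sugar canister, honey jar and lemon alone, and leave the saucepan and the drip bowl standing where they are.

Things in the scene. Friction and masses are not known exactly. Their poses are not given: they have to be found in the camera images.
- saucepan: small steel saucepan on the worktop, loose, about 0.75 kg: 112 mm outside, bore 106 mm, rim 62 mm above the worktop, black stick handle along its +x axis to 187 mm from the axis, at most 72 mm high. A coffee maker 318 mm tall stands to its right (-y), a glass carafe in it; the side towards the robot is free. Origin: centre of the underside, z up.
- saucepan_rim (a point): centre of the saucepan's mouth, at rim height (62 mm above its underside).
- insert: steel double-boiler insert, open round pot 82 mm high, 0.3 kg. Its foot, the lower 36 mm (97 mm across, 91 at the bottom), drops into the saucepan with about 3 mm play all round; then a flat step outward that sits on the pan's rim. Two black lugs on the upper wall at its +y and -y, flat outer faces 70 mm from the axis. Origin: centre of the underside, z up; seated, 26 mm above the pan's underside.
- insert_rim (a point): centre of the insert's mouth, at rim height (82 mm above its underside; 108 mm above the worktop when seated). The upper wall is 120 mm outside, 114 mm inside; inside it the step makes a ledge 39 mm above the underside.
- insert_lug_a (a point): grip point at the +y lug (46 mm wide, 48 to 78 mm high), 63 mm from the insert's axis, 66 mm above its underside, midway between inside of the wall and outer face of the lug: from above, one finger inside the pot, one outside the lug, closing along the radius, 14 mm wide.
- insert_lug_b (a point): the same grip point at the -y lug.
- drip_bowl: small white round bowl, 66 mm across, 36 mm high, about 0.15 kg, loose; the strainer sits in it. The bowl and the insert stand to the left of the jars, one farther left than the other, either way round. Behind them wall cabinets hang 0.46 m above the worktop, back from x = 0.5 at y = 0.5 and from x = 0.6 at y = 0.35: keep elbows clear. Origin: centre of the underside.
- strainer: small steel hand strainer, 75 g: mesh dome 51 mm across, 24 mm deep, below a flat lip 72 mm across that lies on the drip bowl's rim, 36 mm above the worktop. Level handle along its -x: two wires, then a black grip 48 to 146 mm from the axis, 13 mm wide, 9 thick. A wire hook reaches 48 mm from the axis at +x. Origin: on the dome's axis at the lip's underside; z up.
- strainer_bottom (a point): lowest point of the mesh dome, on its axis, 24 mm below the strainer's origin.
- strainer_grip (a point): point in the middle of the black grip's section, 78 mm from the dome's axis, 4.5 mm above the lip's underside; a good place to hold it from above, closing across the handle (along the strainer's y; 13 mm wide).
- sugar_canister: white lidded sugar canister, 71 mm across, 92 mm high with its knob; a bystander. Origin: centre of the underside.
- honey: honey jar with red lid, 65 mm across, 100 mm high; a bystander. Origin: centre of the underside.
- lemon_fruit: lemon, 78x55x56 mm, lying on the worktop; a bystander. Origin: centre of the underside.
There are look-alikes about, which are no part of the job. What is shaped like the insert but red is not meant.

How it is judged (in metres and radians):
On the way, in this order (a step that is already met when the one before it is completed fails the run):
1. the insert is fully seated in the saucepan, and let go (horizontal distance between insert and saucepan below 0.006 m and z of insert in the frame of saucepan between 0.022 and 0.029 m and angle between the z axis of insert and the z axis of saucepan, either way round below 0.04 rad and contact force between the fingers and insert below 0.05 N), for 0.2 s.
2. the strainer is held higher than the jars while still well away from the insert (height (world z) of strainer_bottom above 0.1 m and horizontal distance between strainer_bottom and insert_rim above 0.14 m and contact force between the fingers and strainer above 0.2 N), for 0.1 s.
At the end, for the whole second after the job is handed in: Insert seated in the pan (axes within 6 mm, height 4 mm, tilt 0.04 rad), let go. Gripper holds the strainer still, level to 0.14 rad, within 12 mm of the insert's axis, underside 10 to 32 mm above its rim, nothing touching insert or pan. Drip bowl upright, moved under 50 mm (horizontal distance between insert and saucepan below 0.006 m and z of insert in the frame of saucepan between 0.022 and 0.029 m and angle between the z axis of insert and the z axis of saucepan, either way round below 0.04 rad and angle between saucepan's own z axis and vertical below 0.05 rad and horizontal distance between strainer_bottom and insert_rim below 0.012 m and z of strainer_bottom in the frame of insert_rim between 0.01 and 0.032 m and angle between strainer's own z axis and vertical below 0.14 rad and height (world z) of strainer above 0.12 m and linear speed of strainer below 0.02 m/s and contact force between the fingers and strainer above 0.5 N and contact force between each of strainer, the arm, the fingers and insert below 0.02 N and contact force between each of strainer, the arm, the fingers and saucepan below 0.02 N and contact force between strainer and drip_bowl below 0.02 N and height (world z) of drip_bowl below 0.01 m and angle between drip_bowl's own z axis and vertical below 0.1 rad and distance of drip_bowl from where it was at the start of the episode below 0.05 m); the arm keeps its last pose, push and grip.
It fails at once if the sugar canister is pushed or tipped (distance of sugar_canister from where it was at the start of the episode above 0.01 m or angle between sugar_canister's own z axis and vertical above 0.15 rad).
It fails at once if the honey jar is pushed or tipped (distance of honey from where it was at the start of the episode above 0.01 m or angle between honey's own z axis and vertical above 0.15 rad).
It fails at once if the lemon is disturbed (distance of lemon_fruit from where it was at the start of the episode above 0.02 m).
It fails at once if the saucepan is shoved away or tipped (distance of saucepan from where it was at the start of the episode above 0.04 m or angle between saucepan's own z axis and vertical above 0.2 rad).
It also fails if it takes over 64 s, if anything falls off the work surface, if the arm or the gripper's body presses on something with over 40 N, if the wrist force passes 120 N, or if a joint passes its speed limit or range.

## Working session

There is one attempt and no reset: what is moved stays moved. The work goes in short steps, Python scripts to look and compute and a shell command to move; the robot and the scene stay as the last step left them, time stands still between calls to the robot, and variables do not carry over. Pictures are saved under pics/ and viewed, at most 13 in all, crops included, and the job is handed in when it is done.

```bash
mkdir -p pics; ls; python3 - <<'E'
from plant import r
import cv2,numpy as np
s=r.sense();print(s)
np.set_printoptions(precision=3,suppress=True)
for n in("scene","top"):
    f=r.grab_frame(n);cv2.imwrite(f"pics/{n}0.png",cv2.cvtColor(f["image"],cv2.COLOR_RGB2BGR));print(n,f["camera_matrix"],f["extrinsics"])
E
```

```text
pics
{'clock': 0.0, 'joint_positions': array([ 1.04400793e+00,  1.50971055e-01,  1.43800150e+00,  5.14406016e-06,
        1.55382481e+00, -1.33984132e-01]), 'qd': array([-0.00044683, -0.00085667, -0.00092797, -0.00096841,  0.00079378,
       -0.00034949]), 'effort': array([-3.00412015e-03, -7.13063335e+01, -5.70887911e+01, -4.72050615e-04,
        8.73499608e-03,  8.02469856e-06]), 'ee_pos': array([219.98289182, 530.99047001, 230.69868172]), 'orientation': array([-6.12979189e-01, -3.08080699e+00,  1.78717512e-03]), 'contact_force': array([-0.80999711,  1.0287889 , -0.45840069]), 'moment': array([ 0.00708288, -0.02528578,  0.01127935]), 'grasp_force': 0.0, 'gripper_width': 85.24388229548813}
scene [[498.156   0.    255.977]
 [  0.    498.156 188.161]
 [  0.      0.      1.   ]] [[   0.68    -0.417    0.603 -305.288]
 [  -0.733   -0.399    0.551 -610.138]
 [   0.011   -0.817   -0.577  840.796]
 [   0.       0.       0.       1.   ]]
top [[394.671   0.    255.291]
 [  0.    394.671 182.805]
 [  0.      0.      1.   ]] [[   0.015   -0.991    0.133  357.949]
 [  -1.      -0.013    0.021  102.236]
 [  -0.019   -0.133   -0.991 1166.402]
 [   0.       0.       0.       1.   ]]
```

View pics/scene0.png

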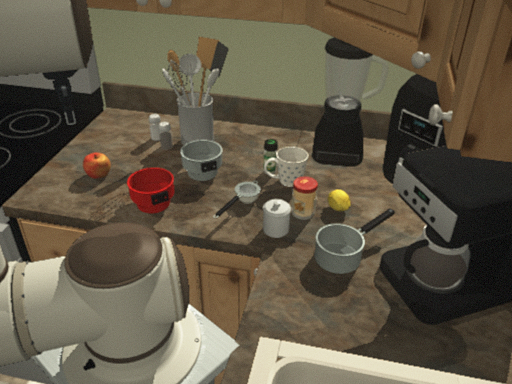

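View pics/top0.png

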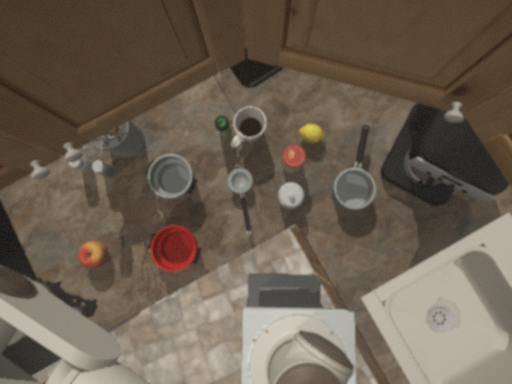

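The scene picture shows the steel insert at (202,158), the saucepan at (340,247) and the strainer in its bowl at (248,192). The top picture has them at (170,176), (355,188) and (240,181).

Things that could be taken for the insert, by top pixel:
- the steel pot with lugs at (170,176)
- the red pot at (174,248), a decoy
- the saucepan at (355,188), which has a stick handle
- the mug at (250,123)

I choose (170,176) and will check it in a crop.

```bash
python3 - <<'E'
import cv2,numpy as np
t=cv2.imread("pics/top0.png");s=cv2.imread("pics/scene0.png")
def c(i,x,y,w,h,k):return cv2.resize(i[y:y+h,x:x+w],(w*k,h*k),interpolation=cv2.INTER_CUBIC)
a=np.hstack([c(t,140,145,65,60,6),c(t,215,155,65,60,6)]);b=np.hstack([c(s,165,130,65,40,6)[:240],c(s,210,180,65,40,6)[:240]])
cv2.imwrite("pics/c1.png",np.vstack([a,b])[:600])
E
```

```text
(no output)
```

View pics/c1.png

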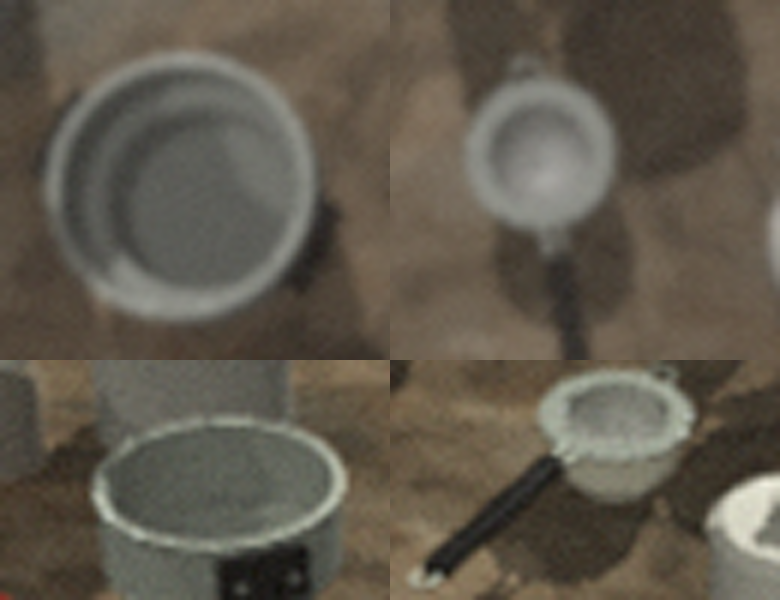

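The crop confirms it: steel pot, rim centre at top pixel (170,176), black lugs at about (194,186) and (149,166). The strainer lip centre is at about (240,181), with its handle running down the picture. Next I measure them.

```bash
cat > h.py <<'E'
import cv2,numpy as np
from plant import r
np.set_printoptions(precision=2,suppress=True)
def grab(n,save=None):
    f=r.grab_frame(n)
    if save: cv2.imwrite(f"pics/{save}.png",cv2.cvtColor(f["image"],cv2.COLOR_RGB2BGR))
    return f
def cast(f,uv,z):
    K,T=f["camera_matrix"],f["extrinsics"]
    d=T[:3,:3]@np.linalg.inv(K)@np.array([uv[0],uv[1],1.]);o=T[:3,3]
    return (o+d*(z-o[2])/d[2])[:2]
def proj(f,p):
    K,T=f["camera_matrix"],f["extrinsics"]
    c=K@(T[:3,:3].T@(np.asarray(p,float)-T[:3,3]));return c[:2]/c[2]
def blob(mask,seed):
    n,l,st,ce=cv2.connectedComponentsWithStats(mask.astype(np.uint8))
    ys,xs=np.nonzero(l);k=np.argmin((xs-seed[0])**2+(ys-seed[1])**2)
    m=(l==l[ys[k],xs[k]]).astype(np.uint8)
    c=max(cv2.findContours(m,cv2.RETR_EXTERNAL,cv2.CHAIN_APPROX_NONE)[0],key=cv2.contourArea)
    return m,c.reshape(-1,2)
def circle(f,contour,z,it=8,tol=3):
    p=np.array([cast(f,u,z) for u in contour]);w=np.ones(len(p),bool)
    for _ in range(it):
        A=np.c_[2*p[w],np.ones(w.sum())];s=np.linalg.lstsq(A,(p[w]**2).sum(1),rcond=None)[0]
        R=np.sqrt(s[2]+s[0]**2+s[1]**2);e=abs(np.hypot(*(p-s[:2]).T)-R);w=e<max(tol,np.median(e)*1.5)
    return s[:2],R,w.sum(),len(p)
E
python3 - <<'E'
from h import *
for n,S in(("top",dict(insert=((170,155),82),pan=((355,171),62),strainer=((228,181),38))),("scene",dict(insert=((202,144),82),pan=((340,229),62),strainer=((237,190),38)))):
    f=grab(n);im=cv2.GaussianBlur(f["image"],(0,0),.7).astype(int)
    warm=im[...,0]-im[...,2]; v=im.max(2)
    for k,(sd,z) in S.items():
        m,c=blob((warm<14)&(v>70),sd)
        print(n,k,*circle(f,c,z),cv2.boundingRect(c))
f=grab("top");im=f["image"].astype(int);v=im.max(2)
dark=(v<50)
for nm,sd in(("lug",(195,187)),("grip",(246,215)),("panh",(363,145))):
    m,c=blob(dark,sd);print(nm,c.mean(0),cv2.boundingRect(c),cv2.fitLine(c.astype(np.float32),2,0,.01,.01).ravel())
E
```

```text
top insert [518.8  363.49] 61.695437883329355 109 128 (146, 154, 48, 45)
top pan [ 491.24 -149.24] 59.548599237364144 93 132 (332, 160, 44, 51)
top strainer [515.81 170.65] 36.10222793907974 59 81 (228, 165, 26, 33)
scene insert [326.74 663.61] 408.7370811757763 261 364 (167, 79, 55, 102)
scene pan [ 469.54 -169.22] 81.47281843291813 100 166 (315, 224, 51, 50)
scene strainer [513.65 171.55] 32.55673238549231 50 65 (236, 181, 25, 18)
lug [192.04 186.31] (188, 180, 8, 13) [  0.41  -0.91 192.04 186.31]
grip [244. 204.] (244, 204, 1, 1) [  1.   0. 244. 204.]
panh [363. 147.] (363, 147, 1, 1) [  1.   0. 363. 147.]
```

```bash
python3 -m inch '[-0.42,-0.13,0,0,0,0,1,-0.42,-0.13,0,0,0,0,1,-0.42,-0.13,0,0,0,0,1,-0.42,-0.13,0,0,0,0,1,-0.42,-0.13,0,0,0,0,1,-0.42,-0.13,0,0,0,0,1,-0.42,-0.13,0,0,0,0,1,-0.42,-0.13,0,0,0,0,1]' 60; python3 - <<'E'
from h import *
s=r.sense();print(s["ee_pos"],s["orientation"],s["joint_positions"],s["clock"])
f=grab("wrist","w1");print(f["camera_matrix"],f["extrinsics"])
a=np.deg2rad(-113);c=np.array([518.8,363.5]);print(proj(f,[*c,82]),proj(f,[*(c+63*np.array([np.cos(a),np.sin(a)])),80]))
E
```

```text
clock: 1.25
ee_pos: [491.7, 305.4, 231.2]
orientation: [-0.613, -3.081, 0.0]
contact_force: [-0.0, 0.3, -0.5]
gripper_width: 85.1
grasp_force: 0.0
[491.67 305.4  231.24] [-0.61 -3.08  0.  ] [ 0.42  0.16  1.43 -0.    1.55 -0.76] 1.25
[[273.92   0.   261.28]
 [  0.   273.92 189.24]
 [  0.     0.     1.  ]] [[  0.38   0.88   0.27 422.16]
 [  0.92  -0.37  -0.11 333.94]
 [ -0.     0.3   -0.95 375.14]
 [  0.     0.     0.     1.  ]]
[319.56 177.73] [262.6  176.85]
```

View pics/w1.png

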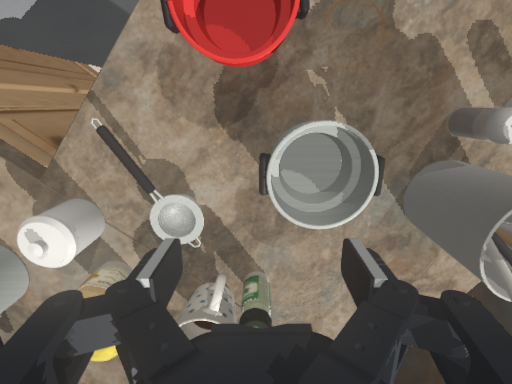

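The wrist view shows the steel insert with its rim centre at about (323,174) and lugs at (265,174) and (380,176). The lug line runs almost exactly along tool y. The strainer lip is at (177,219), with its grip running from (152,190) to (98,126).

```bash
python3 - <<'E'
from h import *
f=grab("wrist");im=f["image"].astype(int)
g=cv2.GaussianBlur(f["image"],(0,0),.7).astype(int);warm=g[...,0]-g[...,2];v=g.max(2)
m,c=blob((warm<14)&(v>70),(300,128));print("ins",circle(f,c,82),cv2.boundingRect(c))
m,c=blob((warm<14)&(v>70),(155,225));C,R,*_=circle(f,c,38);print("str",C,R)
dark=v<55
L=[]
for sd in((264,174),(382,174)):
    m,c=blob(dark,sd);b=np.argwhere(m)[:,::-1];print("lug",cv2.boundingRect(c),cast(f,b.mean(0),75));L.append(cast(f,b.mean(0),75))
d=L[1]-L[0];print("lugline deg",np.degrees(np.arctan2(d[1],d[0])),"tooly",np.degrees(np.arctan2(.924,.383)))
m,c=blob(dark,(120,152));p=np.array([cast(f,u,40) for u in np.argwhere(m)[:,::-1]]);l=cv2.fitLine(p.astype(np.float32),2,0,.01,.01).ravel();print("grip",p.mean(0),l,np.degrees(np.arctan2(l[1],l[0])),np.degrees(np.arctan2(*(C-p.mean(0))[::-1])),"ends",((p-p.mean(0))@l[:2]).min(),((p-p.mean(0))@l[:2]).max())
E
```

```text
ins (array([518.81, 365.7 ]), np.float64(62.0879940266294), np.int64(317), 390) (261, 116, 125, 110)
str [523.23 124.08] 76.28946737788009
lug (262, 151, 8, 3) [473.35 315.41]
lug (381, 153, 4, 4) [525.49 433.11]
lugline deg 66.10945511053069 tooly 67.4858873511825
grip [577.39 103.72] [  0.58  -0.82 577.39 103.72] -54.668297 159.38993692002128 ends -12.695988534353218 8.907611690890453
```

```bash
python3 -m inch '[-0.024,0.02,0.3,0,0,0,1,0,0,0.4,0,0,0,1,0,0,0.4,0,0,0,1,0,0,0.4,0,0,0,1,0,0,0.2,0,0,0,1,0,0,0.13,0,0,0,1,0,0,0,0,0,0,1]' 60; python3 -m inch '[0,0,0,0,0,0,-1,0,0,0,0,0,0,-1,0,0,0,0,0,0,-1,0,0,0,0,0,0,-1,0,0,0,0,0,0,-1,0,0,0,0,0,0,-1]' 60
```

```text
clock: 2.22
ee_pos: [493.3, 307.5, 47.9]
orientation: [-0.613, -3.08, 0.001]
contact_force: [0.5, -0.1, 1.0]
gripper_width: 85.6
grasp_force: 0.0
clock: 2.98
ee_pos: [493.9, 307.5, 48.6]
orientation: [0.613, 3.081, 0.0]
contact_force: [-0.8, -0.3, 5.8]
gripper_width: 12.0
grasp_force: 59.1
```

```bash
python3 -m inch '[0,0,-0.1,0,0,0,-1,0,0,-0.2,0,0,0,-1,0,0,-0.3,0,0,0,-1,0,0,-0.3,0,0,0,-1,0,0,-0.3,0,0,0,-1,0,0,-0.2,0,0,0,-1,0,0,-0.1,0,0,0,-1,0,0,0,0,0,0,-1]' 80; python3 - <<'E'
from h import *
a=grab("wrist","w2")["image"];b=grab("scene","s2")["image"]
cv2.imwrite("pics/c2.png",cv2.cvtColor(np.vstack([a[:300],b[:300]]),cv2.COLOR_RGB2BGR))
E
```

```text
clock: 3.98
ee_pos: [493.7, 307.4, 198.5]
orientation: [0.613, 3.081, 0.0]
contact_force: [0.8, 0.1, -3.2]
gripper_width: 12.0
grasp_force: 78.3
```

View pics/c2.png

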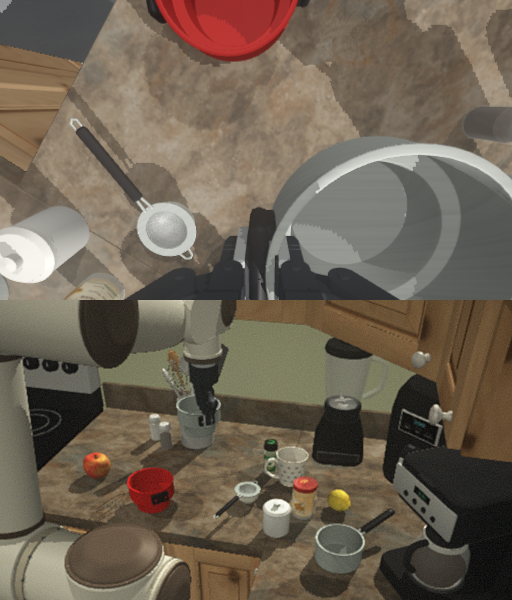

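```bash
python3 -m inch '[-0.05,-0.2,0,0,0,0,-1,-0.1,-0.4,0,0,0,0,-1,-0.1,-0.4,0,0,0,0,-1,-0.1,-0.4,0,0,0,0,-1,-0.1,-0.4,0,0,0,0,-1,-0.08,-0.3,0,0,0,0,-1,-0.05,-0.18,0,0,0,0,-1,0,0,0,0,0,0,-1]' 80; python3 - <<'E'
from h import *
s=r.sense();print(s["ee_pos"],s["joint_positions"])
f=grab("wrist","w3");print(proj(f,[491,-149,62]),proj(f,[510.6,172,38]))
t=grab("top","t3")
for n,k in(("w",f),):
    pass
a=cv2.cvtColor(f["image"],cv2.COLOR_RGB2BGR);b=cv2.cvtColor(t["image"][120:280,140:400],cv2.COLOR_RGB2BGR)
cv2.imwrite("pics/c3.png",np.vstack([a[:300],cv2.resize(b,(512,300))]))
E
```

```text
clock: 5.08
ee_pos: [459.4, 73.2, 197.9]
orientation: [-0.616, -3.08, 0.001]
contact_force: [0.2, 0.9, -2.0]
gripper_width: 11.9
grasp_force: 78.6
[459.44  73.18 197.89] [-0.01 -0.07  1.73 -0.    1.48 -1.18]
[ 98.53 272.38] [358.14 180.74]
```

View pics/c3.png

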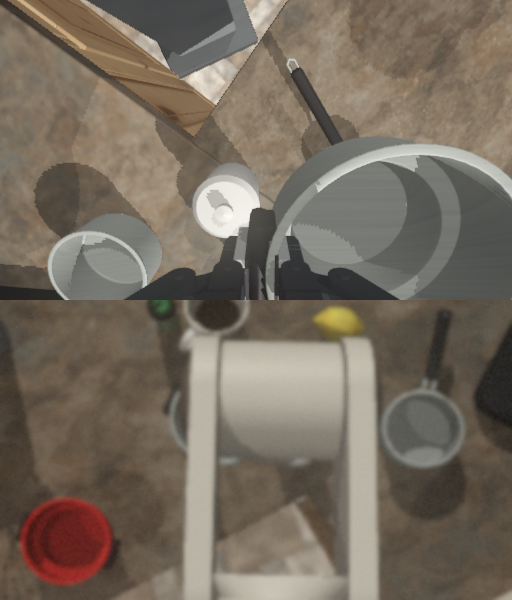

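The insert is still held level. The wrist view shows the saucepan rim at left, from column 48 to 148 with its top at row 232. The top crop (which shows columns 140 to 400) has the pan at about (423,427), clear of the arm. I'll refine both centres from peaks in radial rim brightness.

```bash
cat >> h.py <<'E'
def ring(f,c0,z,R,lim=8,angs=np.arange(0,360,5),it=3,verbose=False):
    """rim ring: brightest point of each radial profile (world plane z), robust circle fit"""
    g=cv2.GaussianBlur(cv2.cvtColor(f["image"],cv2.COLOR_RGB2GRAY),(0,0),.7).astype(np.float32)
    c=np.array(c0,float)
    for _ in range(it):
        P=[]
        for a in np.radians(angs):
            rr=np.arange(R-lim,R+lim+.1,.5);q=np.array([proj(f,[c[0]+k*np.cos(a),c[1]+k*np.sin(a),z]) for k in rr]).astype(np.float32)
            if (q<2).any() or (q[:,0]>509).any() or (q[:,1]>381).any(): continue
            b=cv2.remap(g,q[:,:1],q[:,1:],1).ravel();i=b.argmax()
            if 0<i<len(b)-1 and b[i]>b.mean()+6: P.append(c+rr[i]*np.array([np.cos(a),np.sin(a)]))
        P=np.array(P);w=np.ones(len(P),bool)
        for _ in range(8):
            A=np.c_[2*P[w],np.ones(w.sum())];s=np.linalg.lstsq(A,(P[w]**2).sum(1),rcond=None)[0]
            Rf=np.sqrt(s[2]+s[0]**2+s[1]**2);e=abs(np.hypot(*(P-s[:2]).T)-Rf);w=e<max(1.2,2*np.median(e))
        c=s[:2]
    return c,Rf,w.sum(),len(P)
E
python3 - <<'E'
from h import *
t=grab("top");f=grab("wrist")
print("pan top",ring(t,(491,-149),62,54.5)); 
try: print("pan wrist",ring(f,(491,-149),62,54.5))
except Exception as e: print(e)
s=r.sense();p=s["ee_pos"];c=p[:2]+np.array([.383,.924])*62
for lim in(6,10):
  c1=ring(f,c,p[2]+34,58.5,lim);d=c1[0]-p[:2];print("ins wrist",c1,"tool",d@[-.924,.383],d@[.383,.924])
E
```

```text
pan top (array([ 495.2 , -152.33]), np.float64(55.059560780193905), np.int64(59), 70)
pan wrist (array([ 494.08, -152.2 ]), np.float64(55.49215212756491), np.int64(55), 57)
ins wrist (array([486.6 , 131.43]), np.float64(59.379095087480245), np.int64(32), 36) tool -3.091406471808567 62.368003965861995
ins wrist (array([486.6 , 131.43]), np.float64(59.379095087480245), np.int64(32), 36) tool -3.091406471808567 62.368003965861995
```

```bash
python3 - <<'E'
from h import *
t=grab("top");f=grab("scene")
for z in(0,30,318): print(z,"top corner",cast(t,(384,180),z),cast(t,(418,105),z),"scene base",cast(f,(383,255),z),"scene head",cast(f,(398,160),z),cast(f,(442,238),z))
E
```

```text
0 top corner [ 527.23 -254.46] [ 758.74 -363.53] scene base [ 580.89 -227.43] scene head [1002.53  -28.1 ] [ 742.16 -304.41]
30 top corner [ 522.88 -245.29] [ 748.43 -351.55] scene base [ 549.27 -241.09] scene head [955.87 -48.87] [ 704.79 -315.32]
318 top corner [ 481.08 -157.22] [ 649.47 -236.55] scene base [ 245.73 -372.18] scene head [ 507.9  -248.24] [ 346.   -420.04]
```

```bash
python3 -m inch '[-0.08,-0.28,0,0,0,0.08,-1,-0.12,-0.27,0,0,0,0.08,-1,-0.15,-0.25,0,0,0,0.08,-1,-0.18,-0.23,0,0,0,0.08,-1,-0.21,-0.21,0,0,0,0.08,-1,-0.23,-0.18,0,0,0,0.08,-1,-0.25,-0.15,0,0,0,0.08,-1,-0.27,-0.12,0,0,0,0.08,-1]' 80; python3 -m inch '[0,0,0,0,0,0,-1,0,0,0,0,0,0,-1]'; cat >> h.py <<'E'
from scipy.spatial.transform import Rotation as Ro
def where():
    s=r.sense();M=Ro.from_rotvec(s["orientation"]).as_matrix();p=s["ee_pos"]
    print("t",s["clock"],"tcp",p,"yaw",np.degrees(np.arctan2(M[1,1],M[0,1])),"z",M[:,2],"F",s["contact_force"],"M",s["moment"],"w",s["gripper_width"],s["grasp_force"])
    return p,M
E
python3 - <<'E'
from h import *
p,M=where();f=grab("wrist","w4")
c=(p+M@[-2.5,62.3,-34])
a=ring(f,c[:2],c[2],58.5,6);t=grab("top","t4")
print("ins model",c,"wrist",a,"top",ring(t,c[:2],c[2],58.5,6))
d=M.T@np.array([494.5-a[0][0],-152.2-a[0][1],0]);print("move tool mm",d)
d=M.T@np.array([494.5-c[0],-152.2-c[1],0]);print("move tool mm by model",d)
E
```

```text
clock: 6.38
ee_pos: [434.1, -159.2, 198.3]
orientation: [-2.026, -2.401, 0.0]
contact_force: [0.6, 0.7, -2.0]
gripper_width: 12.0
grasp_force: 78.7
clock: 6.62
ee_pos: [434.2, -158.1, 198.2]
orientation: [-2.02, -2.406, -0.0]
contact_force: [-0.2, 0.8, -2.1]
gripper_width: 11.5
grasp_force: 78.7
t 6.625 tcp [ 434.2  -158.14  198.2 ] yaw 9.971357026389443 z [-0.  0. -1.] F [-0.17  0.76 -2.13] M [-0.05  0.17  0.02] w 11.5415003911206 78.72910380363464
ins model [ 496.   -149.82  232.18] wrist (array([ 498.22, -148.15]), np.float64(59.82554700570579), np.int64(32), 34) top (array([ 499.06, -146.31]), np.float64(57.60827511740968), np.int64(36), 39)
move tool mm [-3.34 -4.37 -0.  ]
move tool mm by model [-2.08 -1.88 -0.  ]
```

```bash
python3 -m inch '[-0.032,-0.036,0.1,0,0,0,-1,0,0,0.2,0,0,0,-1,0,0,0.2,0,0,0,-1,0,0,0.15,0,0,0,-1,0,0,0.08,0,0,0,-1,0,0,0,0,0,0,-1]' 80; python3 - <<'E'
from h import *
p,M=where();f=grab("wrist","w5");t=grab("top","t5");s=grab("scene","s5")
c=(p+M@[-2.5,62.3,-34])
print("ins model",c,"wrist",ring(f,c[:2],c[2],58.5,6),"top",ring(t,c[:2],c[2],58.5,6))
k=lambda i,x,y,w,h:cv2.resize(i["image"][y:y+h,x:x+w],(400,300),interpolation=cv2.INTER_CUBIC)
cv2.imwrite("pics/c5.png",cv2.cvtColor(np.vstack([np.hstack([k(t,300,130,100,75),k(s,280,170,120,90)]),np.hstack([k(f,240,90,260,195),k(f,0,0,512,384)])]),cv2.COLOR_RGB2BGR))
E
```

```text
clock: 7.48
ee_pos: [431.0, -162.3, 125.1]
orientation: [-2.021, -2.405, 0.0]
contact_force: [0.0, 0.5, -3.3]
gripper_width: 11.7
grasp_force: 78.7
t 7.475 tcp [ 430.99 -162.31  125.06] yaw 9.904780690286618 z [-0.  0. -1.] F [ 0.04  0.49 -3.3 ] M [-0.04  0.19  0.02] w 11.66447402894418 78.73200416564941
ins model [ 492.81 -154.06  159.03] wrist (array([ 495.31, -152.45]), np.float64(59.73924750644726), np.int64(31), 34) top (array([ 496.31, -152.31]), np.float64(58.330066196763845), np.int64(35), 37)
```

View pics/c5.png

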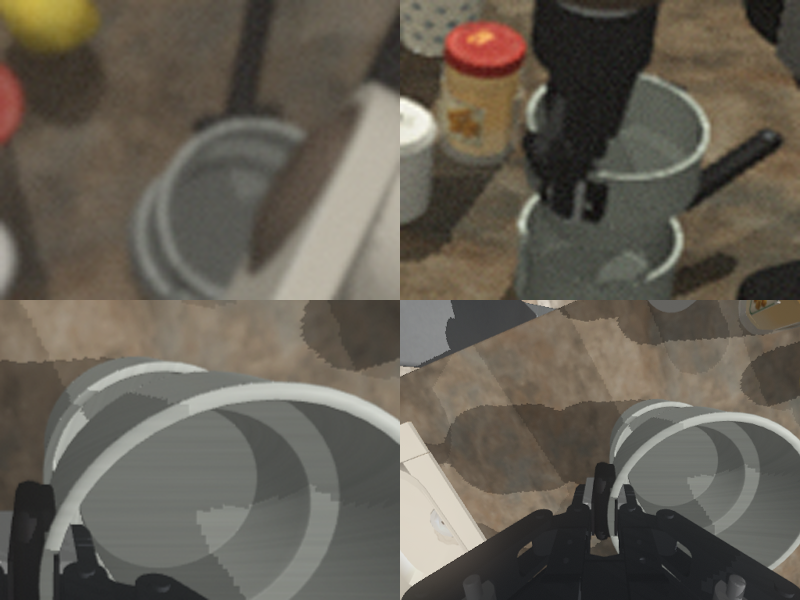

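The insert hangs level just above the pan. Top and wrist rim fits put it within about 1 mm of the pan axis, so I lower it while watching the force.

```bash
python3 -m inch '[-0.0,-0.0,0.12,0,0,0,-1,0,0,0.1,0,0,0,-1,0,0,0.05,0,0,0,-1,0,0,0,0,0,0,-1]' 80;  python3 -m inch '[0,0,0.05,0,0,0,-1,0,0,0.05,0,0,0,-1,0,0,0,0,0,0,-1]'; python3 - <<'E'
from h import *
p,M=where();f=grab("wrist","w6");t=grab("top","t6");s=grab("scene","s6")
c=(p+M@[-2.5,62.3,-34])
for n,i in(("wrist",f),("top",t),("scene",s)):print(n,ring(i,c[:2],c[2],58.5,6), ring(i,(494.5,-152.2),62,54.5,6) if n!="wrist" else "")
E
```

```text
clock: 8.12
ee_pos: [430.9, -162.3, 97.9]
orientation: [-2.021, -2.404, 0.0]
contact_force: [0.2, -0.0, -2.8]
gripper_width: 11.9
grasp_force: 78.7
clock: 8.5
ee_pos: [430.9, -162.3, 87.9]
orientation: [-2.021, -2.404, 0.0]
contact_force: [0.1, 0.2, -2.4]
gripper_width: 11.6
grasp_force: 78.7
t 8.5 tcp [ 430.91 -162.3    87.92] yaw 9.89501922398655 z [-0.  0. -1.] F [ 0.07  0.19 -2.4 ] M [-0.01  0.17  0.02] w 11.58610527969202 78.70897650718689
wrist (array([ 495.36, -152.29]), np.float64(59.56103397986854), np.int64(31), 35) 
top (array([ 496.62, -151.49]), np.float64(57.932694749583646), np.int64(35), 38) (array([ 500.01, -155.19]), np.float64(50.944846147778144), np.int64(22), 24)
scene (array([ 494.32, -151.59]), np.float64(59.304517733820624), np.int64(42), 48) (array([ 495.87, -148.51]), np.float64(58.19866292238171), np.int64(13), 14)
```

Bottom at about 40 mm, inside the pan, with no contact force. I continue down.

```bash
python3 -m inch '[0,0,0.05,0,0,0,-1,0,0,0.05,0,0,0,-1,0,0,0.02,0,0,0,-1,0,0,0,0,0,0,-1]';python3 -m inch '[0,0,0.02,0,0,0,-1,0,0,0,0,0,0,-1]'
```

```text
clock: 9.15
ee_pos: [431.0, -162.4, 76.1]
orientation: [-2.021, -2.404, 0.0]
contact_force: [0.1, 0.3, -1.7]
gripper_width: 11.5
grasp_force: 78.7
clock: 9.4
ee_pos: [431.3, -162.5, 74.7]
orientation: [2.021, 2.404, -0.0]
contact_force: [-2.0, 1.7, 4.7]
gripper_width: 11.5
grasp_force: 79.5
```

```bash
python3 -m inch '[0,0,0,0,0,0,-0.3,0,0,0,0,0,0,-0.3,0,0,0,0,0,0,-0.3,0,0,0,0,0,0,-0.3]';python3 - <<'E'
from h import *
where()
E
python3 -m inch '[0,0,-0.2,0,0,0,-0.3,0,0,-0.4,0,0,0,-0.3,0,0,-0.4,0,0,0,-0.3,0,0,-0.4,0,0,0,-0.3,-0.3,-0.3,0,0,0,0,0,-0.5,-0.4,0,0,0,0,1,-0.5,-0.4,0,0,0,0,1,-0.3,-0.3,0,0,0,0,1]'
python3 - <<'E'
from h import *
p,M=where();f=grab("wrist");t=grab("top");s=grab("scene")
for n,i in(("wrist",f),("top",t),("scene",s)):
  try: print(n,ring(i,(495,-152),108,58.5,6))
  except Exception as e: print(n,e)
k=lambda i,x,y,w,h:cv2.resize(i["image"][y:y+h,x:x+w],(400,300),interpolation=cv2.INTER_CUBIC)
cv2.imwrite("pics/c7.png",cv2.cvtColor(np.vstack([np.hstack([k(t,300,130,100,75),k(s,280,170,120,90)]),np.hstack([k(f,0,0,512,384),k(t,180,120,140,105)])]),cv2.COLOR_RGB2BGR))
E
```

```text
clock: 9.9
ee_pos: [431.1, -162.4, 74.3]
orientation: [2.022, 2.405, -0.0]
contact_force: [0.6, -0.3, -0.4]
gripper_width: 29.6
grasp_force: 0.0
t 9.9 tcp [ 431.11 -162.42   74.31] yaw 9.895906926030467 z [-0. -0. -1.] F [ 0.59 -0.33 -0.4 ] M [0.03 0.04 0.  ] w 29.641578325146433 0.0
clock: 10.9
ee_pos: [320.7, -343.3, 214.3]
orientation: [2.023, 2.403, -0.0]
contact_force: [0.4, 0.0, -0.5]
gripper_width: 85.5
grasp_force: 0.0
t 10.9 tcp [ 320.66 -343.32  214.3 ] yaw 9.824037229231521 z [-0. -0. -1.] F [ 0.38  0.01 -0.47] M [ 0.03  0.02 -0.03] w 85.45809930164509 0.0
wrist (array([ 496.46, -151.65]), np.float64(59.943817223383135), np.int64(17), 17)
top (array([ 496.26, -153.67]), np.float64(59.032873483785785), np.int64(52), 65)
scene (array([ 495.3, -151.3]), np.float64(59.07462031136174), np.int64(67), 72)
```

View pics/c7.png

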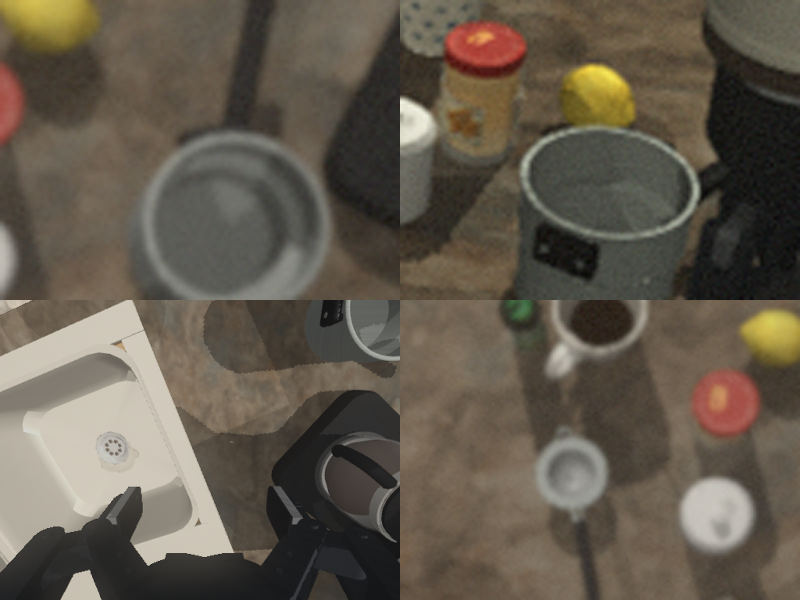

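The insert is seated level with its rim centre at about (496,-152), and the fingers are off it. In the bottom-right crop the strainer rests in its bowl with the handle pointing towards the robot. I go above the grip next.

```bash
python3 -m inch '[0.293,0.114,0,0,0,0,1,0.293,0.114,0,0,0,0,1,0.293,0.114,0,0,0,0,1,0.293,0.114,0,0,0,0,1,0.293,0.114,0,0,0,0,1,0.293,0.114,0,0,0,0,1,0.293,0.114,0,0,0,0,1,0.293,0.114,0,0,0,0,1]' 40;  python3 -m inch '[0.29,0.11,0,0,0,-0.11,1,0.27,0.16,0,0,0,-0.11,1,0.24,0.21,0,0,0,-0.11,1,0.2,0.24,0,0,0,-0.11,1,0.15,0.28,0,0,0,-0.11,1,0.1,0.3,0,0,0,-0.11,1,0.05,0.31,0,0,0,-0.11,1,0,0.31,0,0,0,-0.11,1]'
python3 -m inch '[0,0,0,0,0,0,1,0,0,0,0,0,0,1]'
python3 - <<'E'
from h import *
p,M=where();f=grab("wrist","w8");t=grab("top","t8");s=grab("scene","s8")
for n,i in(("wrist",f),("top",t),("scene",s)):
  try: print(n,ring(i,(515,171),38,34,6))
  except Exception as e: print(n,e)
for c in ((515,171,38),(438,158,40)): print(proj(f,c))
E
```

```text
clock: 12.05
ee_pos: [371.9, -92.8, 214.4]
orientation: [2.02, 2.406, 0.0]
contact_force: [0.1, -0.2, -0.1]
gripper_width: 85.5
grasp_force: 0.0
clock: 13.05
ee_pos: [420.7, 153.7, 214.4]
orientation: [0.014, 3.141, 0.0]
contact_force: [0.4, 0.1, -0.0]
gripper_width: 85.6
grasp_force: 0.0
clock: 13.3
ee_pos: [420.7, 151.9, 214.3]
orientation: [-0.026, -3.141, 0.0]
contact_force: [-0.1, 0.3, 0.0]
gripper_width: 85.7
grasp_force: 0.0
t 13.3 tcp [420.68 151.92 214.26] yaw 89.05432878740302 z [-0. -0. -1.] F [-0.07  0.35  0.03] M [-0.04  0.   -0.02] w 85.66654877477832 0.0
wrist (array([516.74, 173.94]), np.float64(29.733361052213326), np.int64(57), 67)
top axis 1 is out of bounds for array of dimension 1
scene (array([515.07, 173.86]), np.float64(30.119710818877596), np.int64(59), 66)
[277.75 240.46]
[267.11 184.16]
```

View pics/w8.png

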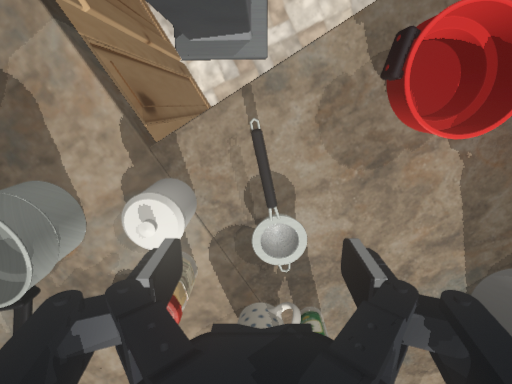

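The wrist view shows the strainer lip centre at about (279,240) and the black grip running from (257,130) to (270,207), with clear room on both sides.

```bash
python3 - <<'E'
from h import *
p,M=where();f=grab("wrist");v=f["image"].max(2)
roi=np.zeros_like(v,bool);roi[120:215,240:285]=1
m,c=blob((v<60)&roi,(263,168))
q=np.array([cast(f,u,42) for u in np.argwhere(m)[:,::-1]]).astype(np.float32)
l=cv2.fitLine(q,2,0,.01,.01).ravel();d=l[:2]*np.sign(l[0]);u=(q-l[2:])@d
C=np.array([516,173.9]);print("n",len(q),"dir",np.degrees(np.arctan2(d[1],d[0])),"mid",l[2:],"ends",l[2:]+u.min()*d,l[2:]+u.max()*d)
e=l[2:]-C;print("mid-C",np.hypot(*e),np.degrees(np.arctan2(-e[1],-e[0])))
near=l[2:]+u.max()*d;far=l[2:]+u.min()*d
g=(near+far)/2+d*(97-78);print("grip pt",g)
D=M.T@np.array([*(g-p[:2]),0]);print("tool move",D)
E
```

```text
t 13.45 tcp [420.98 151.2  214.4 ] yaw 88.99876708206305 z [ 0. -0. -1.] F [-0.34 -0.7  -0.81] M [ 0.04  0.   -0.03] w 85.68584156927496 0.0
n 103 dir 11.087403 mid [426.84 150.88] ends [384.95 142.68] [466.06 158.57]
mid-C 92.08310009691515 14.474069325473792
grip pt [444.15 154.28]
tool move [-23.12   3.48   0.  ]
```

```bash
python3 - <<'E'
from h import *
p,M=where();f=grab("wrist");im=f["image"].astype(int);v=im.max(2);warm=im[...,0]-im[...,2]
roi=np.zeros_like(v,bool);roi[118:212,235:290]=1
for th in(70,85):
    m,c=blob((v<th)&(warm<20)&roi,(263,168))
    print(th,cv2.boundingRect(c),m.sum(),cv2.minAreaRect(c))
    q=np.array([cast(f,u,41) for u in np.argwhere(m)[:,::-1]]).astype(np.float32)
    l=cv2.fitLine(q,2,0,.01,.01).ravel();d=l[:2]*np.sign(l[0]);u=(q-l[2:])@d;print(np.degrees(np.arctan2(d[1],d[0])),l[2:],l[2:]+u.min()*d,l[2:]+u.max()*d)
roi[:]=0;roi[212:268,245:315]=1
m,c=blob((warm<22)&(v>110)&roi,(256,240));print("lip",cv2.boundingRect(c),circle(f,c,38,tol=1.5))
print(v[165:172,255:275],"\n",warm[168,255:275])
E
```

```text
t 13.5 tcp [421.04 151.14 214.43] yaw 89.00135117654531 z [ 0. -0. -1.] F [-0.17 -0.36 -0.3 ] M [ 0.04 -0.02  0.04] w 85.42165771853047 0.0
70 (252, 128, 25, 79) 733 ((264.1405334472656, 166.96969604492188), (79.62003326416016, 10.254385948181152), 77.82854461669922)
10.651908 [415.98 153.47] [371.71 145.14] [466.45 162.96]
85 (252, 128, 26, 80) 860 ((264.2268371582031, 167.55853271484375), (80.80838775634766, 10.965354919433594), 77.90524291992188)
10.899793 [418.39 154.2 ] [371.7  145.21] [467.89 163.73]
lip (252, 212, 56, 56) (array([515.14, 172.79]), np.float64(35.97861068716851), np.int64(130), 165)
[[141 143 142 116  54  59  62  65  67  67  69  70  66  61  86 140 149 152
  151 149]
 [142 143 142 129  54  57  62  65  66  68  68  70  67  63  71 114 150 152
  153 150]
 [141 141 140 129  63  57  60  64  66  68  69  70  67  63  70 111 149 151
  155 154]
 [139 141 142 133  72  56  59  62  66  67  68  69  68  64  63  98 147 150
  153 155]
 [140 142 144 135  81  55  59  63  66  67  68  69  69  65  60  87 143 150
  152 153]
 [142 143 144 137 101  54  57  62  65  66  67  69  69  67  61  71 112 143
  144 145]
 [143 143 143 137 100  58  57  61  65  66  67  68  69  66  63  65  89 113
  114 120]] 
 [37 37 36 33 14  7  6  5  6  5  5  5  6  5  8 22 34 34 34 34]
```

```bash
python3 -m inch '[-0.174,0.074,0.1,0,0,-0.065,1,0,0,0.4,0,0,-0.066,1,0,0,0.4,0,0,0,1,0,0,0.4,0,0,0,1,0,0,0.2,0,0,0,1,0,0,0,0,0,0,1,0,0,0,0,0,0,1]' 40; python3 - <<'E'
from h import *
p,M=where();D=M.T@(np.array([438.5,158.2,21.5])-p);print(D)
E
```

```text
clock: 14.42
ee_pos: [439.2, 158.6, 65.3]
orientation: [-0.297, 3.126, 0.0]
contact_force: [0.8, 0.1, -0.2]
gripper_width: 85.3
grasp_force: 0.0
t 14.425 tcp [439.19 158.62  65.32] yaw 100.85176991426626 z [ 0.  0. -1.] F [ 0.84  0.12 -0.24] M [-0.04  0.    0.05] w 85.29414497835859 0.0
[ 0.8  -0.28 43.82]
```

```bash
python3 -m inch '[0,0,0.3,0,0,0,1,0,0,0.138,0,0,0,1,0,0,0,0,0,0,0,0,0,0,0,0,0,-1,0,0,0,0,0,0,-1,0,0,0,0,0,0,-1,0,0,0,0,0,0,-1,0,0,0,0,0,0,-1]' 40; python3 -m inch '[0,0,-0.1,0,0,0,-1,0,0,-0.2,0,0,0,-1,0,0,-0.3,0,0,0,-1,0,0,-0.3,0,0,0,-1,0,0,-0.3,0,0,0,-1,0,0,-0.1,0,0,0,-1,0,0,0,0,0,0,-1,0,0,0,0,0,0,-1]'; python3 - <<'E'
from h import *
p,M=where();f=grab("wrist","w9");s=grab("scene","s9")
cv2.imwrite("pics/c9.png",cv2.cvtColor(np.vstack([f["image"][60:340],s["image"][80:360]]),cv2.COLOR_RGB2BGR))
E
```

```text
clock: 15.42
ee_pos: [438.7, 158.7, 20.6]
orientation: [-0.298, 3.127, -0.0]
contact_force: [-0.0, -0.2, 2.4]
gripper_width: 11.9
grasp_force: 41.9
clock: 16.42
ee_pos: [438.2, 158.6, 149.4]
orientation: [0.298, -3.126, 0.0]
contact_force: [-0.9, -0.2, -1.2]
gripper_width: 12.1
grasp_force: 41.6
t 16.425 tcp [438.15 158.62 149.39] yaw 100.88370250004907 z [-0. -0. -1.] F [-0.89 -0.19 -1.21] M [0.01 0.03 0.02] w 12.055727375390099 41.618855595588684
```

View pics/c9.png

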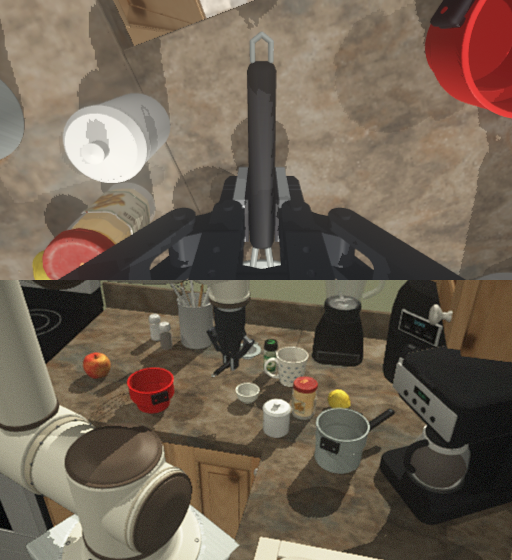

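The strainer is held level with the bowl left standing, at bottom height of about 141 mm. I carry it over.

```bash
python3 -m inch '[0.04,-0.18,0,0,0,0,-1,0.08,-0.3,0,0,0,0.04,-1,0.06,-0.36,0,0,0,0.04,-1,0.04,-0.36,0,0,0,0.04,-1,0.02,-0.36,0,0,0,0.04,-1,0,-0.36,0,0,0,0.04,-1,-0.02,-0.36,0,0,0,0.04,-1,-0.04,-0.3,0,0,0,0.04,-1]'; python3 -m inch '[-0.04,-0.2,0,0,0,0,-1,0,0,0,0,0,0,-1,0,0,0,0,0,0,-1]';python3 - <<'E'
from h import *
p,M=where();d=p+M@[-78,0,0];print("dome",d,"dist to axis in tool",M.T@(np.array([496,-152,p[2]])-d))
E
```

```text
clock: 17.52
ee_pos: [424.1, -102.7, 149.9]
orientation: [-0.395, -3.116, -0.0]
contact_force: [-0.5, -0.1, -0.7]
gripper_width: 12.2
grasp_force: 41.6
clock: 17.9
ee_pos: [423.4, -121.3, 150.2]
orientation: [-0.391, -3.116, -0.0]
contact_force: [0.0, -0.0, -0.7]
gripper_width: 12.0
grasp_force: 41.6
t 17.9 tcp [ 423.37 -121.29  150.16] yaw 75.6871591592763 z [-0.  0. -1.] F [ 0.01 -0.03 -0.68] M [ 0.01  0.02 -0.03] w 12.011891571261886 41.59606397151947
dome [ 498.95 -140.58  150.1 ] dist to axis in tool [  0.04 -11.8   -0.06]
```

```bash
python3 -m inch '[0,-0.06,0.05,0,0,0,-1,0,-0.058,0.05,0,0,0,-1,0,0,0.02,0,0,0,-1,0,0,0,0,0,0,-1,0,0,0,0,0,0,-1]';python3 - <<'E'
from h import *
p,M=where();d=p+M@[-78,0,0];print("dome",d,"off",M.T@(np.array([496,-152,p[2]])-d))
t=grab("top","t10");s=grab("scene","s10");w=grab("wrist")
for n,i in(("top",t),("scene",s)):
    try: print(n,"ins",ring(i,(496,-152),108,58.5,5),"lip",ring(i,d[:2],p[2]+17,34,6))
    except Exception as e: print(n,e)
k=lambda i,x,y,w,h:cv2.resize(i["image"][y:y+h,x:x+w],(400,300),interpolation=cv2.INTER_CUBIC)
cv2.imwrite("pics/c10.png",cv2.cvtColor(np.vstack([np.hstack([k(t,300,130,100,75),k(s,280,150,120,90)]),np.hstack([k(t,180,120,140,105),k(w,0,0,512,384)])]),cv2.COLOR_RGB2BGR))
E
```

```text
clock: 18.52
ee_pos: [420.7, -133.2, 138.6]
orientation: [0.391, 3.117, -0.0]
contact_force: [-0.3, -0.2, -1.1]
gripper_width: 12.2
grasp_force: 41.6
t 18.525 tcp [ 420.66 -133.2   138.64] yaw 75.6877546553594 z [ 0. -0. -1.] F [-0.3  -0.19 -1.15] M [0.01 0.06 0.05] w 12.167737319336892 41.608105301856995
dome [ 496.24 -152.48  138.65] off [0.35 0.41 0.01]
top ins (array([ 496.29, -152.  ]), np.float64(58.167916428174344), np.int64(27), 30) lip (array([ 484.63, -176.33]), np.float64(57.197209585697024), np.int64(16), 16)
scene ins (array([ 495.68, -152.44]), np.float64(58.26752295022707), np.int64(29), 37) lip (array([ 496.57, -150.87]), np.float64(30.542384231809137), np.int64(44), 55)
```

View pics/c10.png

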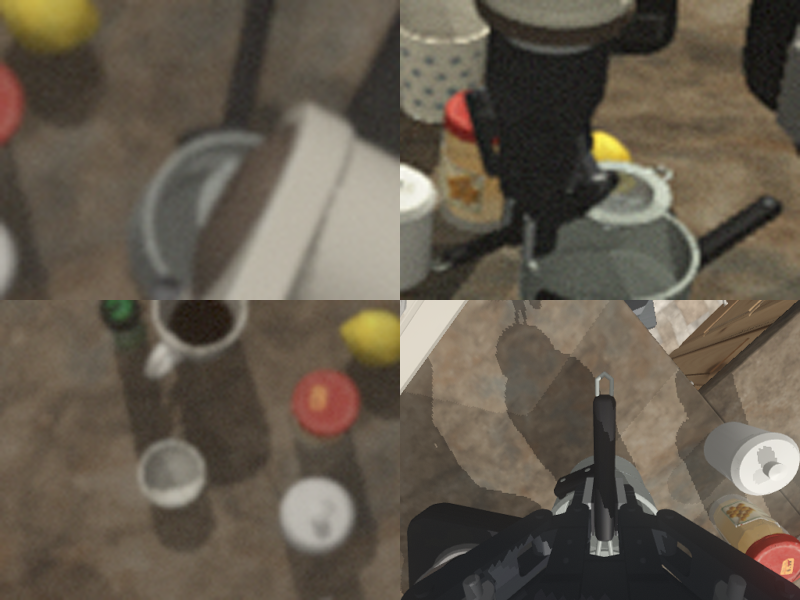

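The strainer hangs level and centred, with the scene fit within 2 mm of the insert's axis and its underside about 22 mm above the rim. The insert is still seated, and the bowl is upright in place. I hand in.

```bash
python3 -m inch '[0,0,0,0,0,0,-1,0,0,0,0,0,0,-1,0,0,0,0,0,0,-1,0,0,0,0,0,0,-1]'; python3 -c "
from plant import r
print(r.sign_off())"
```

```text
clock: 19.18
ee_pos: [420.6, -133.3, 138.6]
orientation: [0.391, 3.117, -0.0]
contact_force: [-0.3, -0.1, -0.5]
gripper_width: 12.1
grasp_force: 41.6
the job is handed in; nothing more can be done
None
```

The job is handed in at about 19 s, with no verdict returned: by my measurements the insert sits level in the saucepan and is let go, and the strainer is held still and level, about 2 mm off the insert's axis and 22 mm above its rim.

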